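Set up the chocolate fountain

ROBOT

A 7-joint arm with a two-finger parallel gripper is mounted at the origin on the work surface. World frame = base frame: x ahead of the robot, y to its left, z up, the work surface at z = 0. Lengths are in mm, angles in rad, forces in N, time in s.
With the tool pointing down it reaches from about 400 to 875 mm from the base axis. Payload 4.4 kg.
Tool frame: the origin (TCP) lies at the very end of the fingers, on their centre line; the grasp point (between the pads) lies 19 mm behind it; z points along the fingers, x is the direction in which the jaws open and shut, and the axes are right-handed (so a half turn about z gives the same grasp; the last joint's range is limited). The gripper opens to 85 mm and grips with 20 to 120 N. Pads are 22 mm wide; open, the fingers measure 114 mm over their backs; the gripper's body (76 mm by 85 mm) begins 54 mm behind the grasp point. The pads swing forward as they close: fully open they stand 13 mm farther back than shut.
Start: joints at [1.248, 0.628, 0.038, 1.517, -0.027, 0.996, -0.02], TCP at [165.119, -628.692, 231.313] pointing down, gripper open.
Joint ranges: [-3.06, 3.06], [-0.37, 2.12], [-1.25, 1.32], [0.18, 2.47], [-1.1, 4.24], [0.23, 1.98], [-2.94, 2.94]. Speed limits (rad/s): [2.57, 2.57, 3.14, 3.14, 3.14, 3.14, 3.14].

INTERFACE

Orientations are given as [roll, pitch, yaw] about the fixed x, y, z axes, in that order (R = Rz(yaw) Ry(pitch) Rx(roll)).
In Python, from cell import telemetry, get_image, get_calibration, ctrl gives the robot as it stands. The module is installed in compiled form; this text tells all that it offers.
- The arm moves only by the tool arm_command, never from a script. Its arguments are lists of equal length, an entry for each row: "rot": the turn, a rotation vector about the world's x, y, z in degrees, a list of three; "slide": the shift along the world's x, y, z in mm, a list of three; "gripper": the finger opening in mm, from 0 to 85.4. A call has 1 to 5 rows; each row shifts and turns the pose as measured when the row begins; what a row does not reach is not made up. A row lasts 1/12 s, in which the tool goes at most 41.7 mm and 7.16 degrees, less where a joint would pass 70% of its speed; a pose out of reach is approached as far as the arm can. A call with a gripper value outside its range is refused whole. The fingers move at their own pace and stop on an object; the grip force is fixed at half the most. Time passes only in rows, so rows that do not move let the fingers close. It gives the time, the measured TCP pose, the force and the opening at its end, in the units of the state.
- telemetry.read_state(): the state, without advancing time (a new reading comes with each control period).
- get_image(name): name is "scene" or "top"; returns (picture, depth): 384x512x3 uint8, red, green, blue; 384x512 float32, mm along the optical axis (not along the pixel's ray), 0 where there is no reading.
- get_calibration(name): a dict with "fx", "fy", "cx", "cy" (pixels), "xyz" and "attitude" of the camera in the world. Camera axes: x right, y up, looking along -z (the intrinsics and any distortion apply to the point x, -y, -z); pixel columns grow to the right and rows downward; lengths in mm; the calibration is good to about 2 mm. A picture is of the moment at which its call begins. get_calibration takes no time and is no camera call.
- ctrl.finish_job(): hands the job in, once; it reports no verdict.
The state is a dict: "clock": time; "qpos": joint angles; "qd": joint speeds; "tau": joint torques, N m; "eef_pos": TCP position; "tool_rot": TCP orientation; "force": force on the tool from outside, world axes, zero at the start; "torque": the same for the moment, N m; "width": finger opening in mm.
Only numpy, scipy, OpenCV 4.12 (cv2) and the standard library are available. Lean on these libraries where they do the work, as an engineer would, in place of code of your own. Each camera call takes 0.05 s, during which the arm holds its last target.

TASK

Set up the chocolate fountain: fit the tiered tower, foot down, over the post in the basin and lower it fully home without letting it drop. Then carry the tray of chocolate chunks over the basin and tip all four chunks off its open end into the basin, and set the empty tray down flat on the counter again. Leave the white jar standing where it is.

Things in the scene. Friction and masses are not known exactly. Their poses are not given: they have to be found in the camera images.
- fountain: Fixed chocolate fountain: dark motor housing, round steel basin (214 mm outside), bare upright post in its middle. Origin: centre of its underside, on the counter; z up. Heights above it: basin floor 62 mm (radius 70, then sloping up), rim 105 mm (inner radius 103), hub round the post's foot (48 mm diameter) 73 mm, post (26 mm diameter) tip 133 mm, last 10 mm coned to 16 mm. Yaw does not matter.
- tower_mid (a point): Fountain tower: upright steel tube 145 mm long, outside 40 mm, open through with 31 mm bore, about 0.3 kg; stands on its foot. Two umbrella tiers: lower 80 mm across, 38 to 56 mm above the foot; upper 62 mm across, 78 to 90 mm above it. Grip the plain tube above 90 mm. The point is on the axis, 72.5 mm above the foot; z along the axis from foot to top.
- tray_grip (a point): Black upright grip block, 14 mm thick along the tray, 60 mm wide, 56 mm high, at the closed end of a shallow white tray (200 x 96 mm, about 0.3 kg) flat on the counter. Point: mid-block, 40 mm above the tray's underside; x along the tray towards its open mouth, 193 mm from the point; z up. Floor 4 mm thick, side walls 20 mm high. Grip with one finger before and one behind it.
- canister_mid (a point): White jar with steel lid, 62 mm diameter, 108 mm high; the point is half-way up. A bystander.
- chunk1_mid (a point): Chocolate chunk, dark brown block 30 x 27 x 20 mm, loose on the tray floor; the point is its centre. It slides on the smooth tray (friction about 0.25 to 0.35).
- chunk2_mid (a point): Chocolate chunk, dark brown block 30 x 27 x 20 mm, loose on the tray floor; the point is its centre. It slides on the smooth tray (friction about 0.25 to 0.35).
- chunk3_mid (a point): Chocolate chunk, dark brown block 30 x 27 x 20 mm, loose on the tray floor; the point is its centre. It slides on the smooth tray (friction about 0.25 to 0.35).
- chunk4_mid (a point): Chocolate chunk, dark brown block 30 x 27 x 20 mm, loose on the tray floor; the point is its centre. It slides on the smooth tray (friction about 0.25 to 0.35).
Mind the look-alikes: they are no part of the job. What is shaped like the part that bears chunk3_mid but blue or turquoise is not meant.

How it is judged (in metres and radians):
On the way, in this order (a step that is already met when the one before it is completed fails the run):
1. the tower is fully home on the post, upright (horizontal distance between tower_mid and fountain below 0.007 m and z of tower_mid in the frame of fountain between 0.141 and 0.15 m and angle between tower_mid's own z axis and vertical below 0.06 rad), for 0.2 s.
2. the tray is tipped above the basin (angle between tray_grip's own z axis and vertical above 0.2 rad and height (world z) of tray_grip above 0.1 m and horizontal distance between tray_grip and fountain below 0.36 m), for 0.1 s.
At the end, for the whole second after the job is handed in: Tower on the hub over the post (axis within 7 mm, foot within 5 mm of home, 3.4 degrees of upright); all four chunks in the basin (centres within 104 mm of its middle, under 10 mm above its rim); tray flat on the counter (4.6 degrees, grip point below 50 mm); all at rest (all of step 1 and horizontal distance between each of chunk1_mid, chunk2_mid, chunk3_mid, chunk4_mid and fountain below 0.104 m and z of chunk1_mid in the frame of fountain between 0.06 and 0.115 m and z of chunk2_mid in the frame of fountain between 0.06 and 0.115 m and z of chunk3_mid in the frame of fountain between 0.06 and 0.115 m and z of chunk4_mid in the frame of fountain between 0.06 and 0.115 m and angle between tray_grip's own z axis and vertical below 0.08 rad and height (world z) of tray_grip below 0.05 m and linear speed of each of tower, tray, chunk1, chunk2, chunk3, chunk4 below 0.02 m/s); the robot touches nothing.
It fails at once if the tower is dropped down the post (faster than 0.6 m/s while on it) (horizontal distance between tower_mid and fountain below 0.02 m and z of tower_mid in the frame of fountain below 0.195 m and linear speed of tower above 0.6 m/s).
It fails at once if the canister is moved by more than 50 mm (distance of canister_mid from where it was at the start of the episode above 0.05 m).
It also fails if it takes over 67 s, if anything falls off the work surface, if the arm or the gripper's body presses on something with over 40 N, if the wrist force passes 120 N, or if a joint passes its speed limit or range.

## Working session

There is one attempt and no reset: what is moved stays moved. The work goes in short steps, Python scripts to look and compute and a tool call to move; the robot and the scene stay as the last step left them, time stands still between calls to the robot, and variables do not carry over. Pictures are saved under pics/ and viewed, and the job is handed in when it is done.

Besides the shell and the picture viewer there is one more tool, called as name(argument=value, ...), one argument or row to a line, values as JSON. arm_command: Moves the arm, as the interface text tells. Its arguments: {"type":"object","properties":{"rot":{"type":"array"},"slide":{"type":"array"},"gripper":{"type":"array"}},"required":["rot","slide","gripper"]}

```bash
mkdir -p pics; cat > h.py <<'E'
import numpy as np, cv2
from scipy.spatial.transform import Rotation as R
from cell import telemetry,get_image,get_calibration,ctrl
def grab(n,tag):
    im,d=get_image(n); cv2.imwrite(f'pics/{tag}.png',cv2.cvtColor(im,cv2.COLOR_RGB2BGR)); np.savez(f'{tag}.npz',im=im,d=d); return im,d
def pts(n,d):
    c=get_calibration(n); v,u=np.mgrid[0:d.shape[0],0:d.shape[1]]
    x=(u-c['cx'])/c['fx']*d; y=(v-c['cy'])/c['fy']*d
    P=np.stack([x,-y,-d],-1)
    return P@R.from_euler('xyz',c['attitude']).as_matrix().T+np.array(c['xyz'])
E
python3 - <<'E'
from h import *
print(telemetry.read_state())
for n in('scene','top'):
    print(get_calibration(n)); grab(n,n+'0')
E
```

```text
{'clock': 0.0, 'qpos': array([ 1.24815878,  0.62937158,  0.03838511,  1.51840342, -0.02697882,
        0.99628177, -0.01998512]), 'qd': array([ 1.07934536e-03, -2.86809198e-04,  4.67984992e-04,  6.98550905e-04,
        5.90982384e-05,  9.61004169e-04,  1.30223042e-03]), 'tau': array([-2.47018152e-04, -5.63408697e+01,  1.22584932e+00, -1.93447798e+01,
        1.09063342e-02,  1.06571533e-02,  2.05586093e-05]), 'eef_pos': array([ 165.00499446, -628.04324537,  230.36023319]), 'tool_rot': array([ 3.14158059e+00,  1.94770545e-03, -1.31388720e+00]), 'force': array([-0.40853043, -0.15680669, -0.25617341]), 'torque': array([ 0.05498279, -0.0032759 , -0.04175058]), 'width': 85.50489878576572}
{'fx': 389.0565434459313, 'fy': 389.0565434459313, 'cx': 252.72909975547984, 'cy': 188.81030192017988, 'xyz': array([996.65470356, 138.00799991, 745.46425816]), 'attitude': array([0.66399837, 0.01752515, 1.77090163])}
{'fx': 369.29798574808336, 'fy': 369.29798574808336, 'cx': 254.3396778904123, 'cy': 185.11667041932972, 'xyz': array([372.79756412,   6.119291  , 984.30859475]), 'attitude': array([ 0.10867356,  0.00650013, -1.55595253])}
```

View pics/scene0.png

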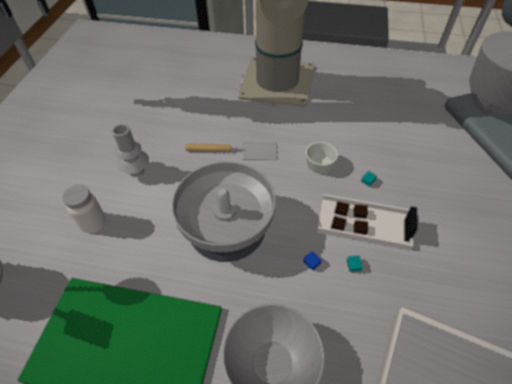

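View pics/top0.png

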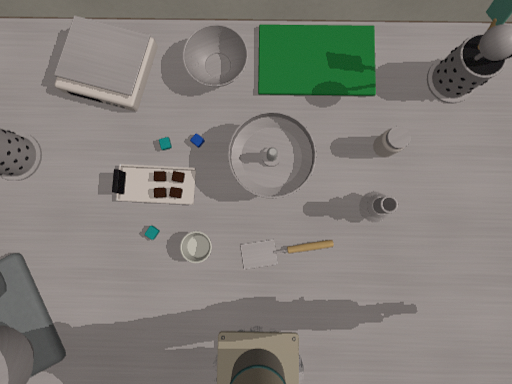

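```bash
python3 - <<'E'
from h import *
import cv2
P={}
for n in('scene','top'):
    z=np.load(n+'0.npz'); P[n]=pts(n,z['d']); im=z['im'][:,:,::-1]
    for t,(u,v) in dict(tower=(128,150) if n=='scene' else (380,205), tray=(367,220) if n=='scene' else (155,184)).items():
        c=im[max(0,v-38):v+38,max(0,u-50):u+50]; cv2.imwrite(f'pics/crop_{n}_{t}.png',cv2.resize(c,None,fx=7,fy=7,interpolation=cv2.INTER_CUBIC))
def q(n,l):
    for u,v in l: print(n,(u,v),P[n][v,u].round(0))
q('top',[(30,200),(257,300),(388,204),(271,152),(250,150),(272,118),(272,196),(232,155),(313,155),(118,182),(118,172),(119,192),(160,177),(178,177),(160,193),(176,193),(190,185),(396,137)])
q('scene',[(122,131),(224,192),(224,170),(412,208),(412,235),(342,208),(361,211),(339,223),(361,227),(75,193)])
E
cd pics; python3 -c "
import cv2,numpy as np
a=[cv2.imread(f'crop_{n}_{t}.png') for n in('scene','top') for t in('tower','tray')]
a=[cv2.resize(x,(390,295)) for x in a]
cv2.imwrite('crops.png',np.vstack([np.hstack(a[:2]),np.hstack(a[2:])]))"
```

```text
top (30, 200) [431. 614.   0.]
top (257, 300) [181.   3.   1.]
top (388, 204) [ 429. -308.   97.]
top (271, 152) [544. -25. 134.]
top (250, 150) [562.  26.  65.]
top (272, 118) [644. -29.  73.]
top (272, 196) [445. -30.  78.]
top (232, 155) [546.  70.  78.]
top (313, 155) [ 547. -130.   87.]
top (118, 182) [477. 360.  54.]
top (118, 172) [502. 360.  58.]
top (119, 192) [453. 363.  38.]
top (160, 177) [495. 262.  26.]
top (178, 177) [496. 215.  24.]
top (160, 193) [453. 260.  24.]
top (176, 193) [454. 218.  24.]
top (190, 185) [478. 186.   3.]
top (396, 137) [ 591. -328.  105.]
scene (122, 131) [ 414. -299.  127.]
scene (224, 192) [549. -22. 134.]
scene (224, 170) [447. -52.  79.]
scene (412, 208) [458. 366.  56.]
scene (412, 235) [510. 371.  31.]
scene (342, 208) [462. 222.  24.]
scene (361, 211) [463. 264.  25.]
scene (339, 223) [505. 218.  26.]
scene (361, 227) [505. 266.  23.]
scene (75, 193) [ 590. -333.  109.]
```

View pics/crops.png

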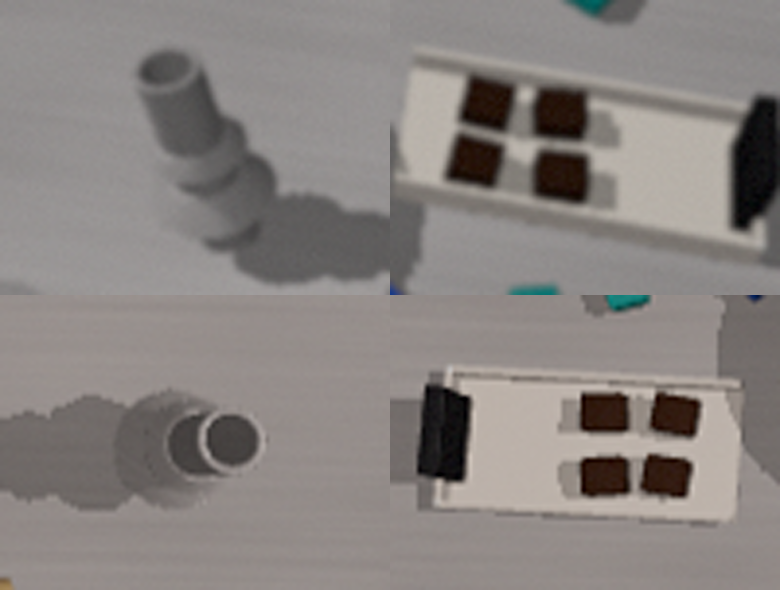

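The pictures show one tower, upright at top px (380,205), with its foot, wide tier and small tier in the right order. The jar is at (396,140) and the fountain at (272,155). The tray has its black grip at (118,182) and four brown chunks at (160,177), (178,177), (160,193) and (176,193). The look-alike blocks on the counter, blue (197,140) and turquoise (165,143) and (152,232), are not meant. Next I measure more precisely.

```bash
cat > m.py <<'E'
from h import *
from scipy.optimize import least_squares
def circ(p,r=None):
    f=lambda a:np.hypot(p[:,0]-a[0],p[:,1]-a[1])-(a[2] if r is None else r)
    s=least_squares(f,[*p[:,:2].mean(0),50 if r is None else r],loss='soft_l1',f_scale=2); return s.x.round(1), np.abs(s.fun).mean().round(2)
E
python3 - <<'E'
from m import *
for n in('scene','top'):
    z=np.load(n+'0.npz'); p=pts(n,z['d']); im=z['im'].astype(int)
    q=p.reshape(-1,3); d=z['d'].ravel()>0
    def box(c,r,z0,z1): 
        return q[d&(np.hypot(q[:,0]-c[0],q[:,1]-c[1])<r)&(q[:,2]>z0)&(q[:,2]<z1)]
    b=box((547,-28),125,100,108); print(n,'rim',len(b),circ(b),b[:,2].max())
    b=box((547,-28),25,85,122); print('post',len(b),circ(b,13))
    b=box((547,-28),25,122,140); print('tip',len(b),b.mean(0).round(1),b[:,2].max())
    b=box((425,-302),60,95,155); print('tube',len(b),circ(b,20),b[:,2].max())
    b=box((425,-302),60,138,155); print('tubetop',len(b),circ(b),b.mean(0))
    b=box((590,-330),60,20,95); print('jar',len(b),circ(b,31))
    b=box((425,-302),60,41,50); print('lower tier',len(b),circ(b))
    blk=(im.sum(-1)<110).ravel()&d
    b=q[blk&(np.hypot(q[:,0]-480,q[:,1]-362)<50)&(q[:,2]>48)]
    print('grip',len(b),cv2.minAreaRect(b[:,:2].astype(np.float32)),b[:,2].max(), b.mean(0))
    wh=(im.min(-1)>150).ravel()&d
    b=q[(np.abs(q[:,0]-478)<62)&(q[:,1]>140)&(q[:,1]<400)&(q[:,2]>14)&(q[:,2]<24)&wh]
    print('tray',len(b),b[:,:2].min(0),b[:,:2].max(0),cv2.minAreaRect(b[:,:2].astype(np.float32)))
    br=(im[...,0]<90)&(im[...,0]-im[...,2]>12)
    m=br.astype(np.uint8); k,l,s,c=cv2.connectedComponentsWithStats(m)
    for i in range(1,k):
        if s[i,4]>25:
            w=p[l==i]; w=w[w[:,2]>18]; 
            if len(w) and abs(w[:,0].mean()-478)<70 and 150<w[:,1].mean()<400: print('chunk',c[i].round(),w.mean(0).round(1),len(w))
E
```

```text
scene rim 803 (array([546.7, -27. , 104.1]), np.float64(4.55)) 107.95304796871949
post 138 (array([545.3, -27.4,  13. ]), np.float64(0.49))
tip 109 [549.6 -25.8 129.8] 135.01978850911905
tube 456 (array([ 426.1, -292.4,   20. ]), np.float64(1.92)) 147.15281567320085
tubetop 139 (array([ 427.1, -291.9,   17.6]), np.float64(1.23)) [ 427.20571632 -291.97483754  143.15574379]
jar 740 (array([ 590.4, -334.1,   31. ]), np.float64(1.37))
lower tier 214 (array([ 425.8, -293.1,   33.4]), np.float64(2.71))
grip 152 ((484.8800048828125, 366.56341552734375), (12.932884216308594, 55.67937469482422), 88.30682373046875) 59.9042228449872 [487.74278107 365.92362905  55.75036204]
tray 180 [425.65636623 178.76494311] [529.02995075 373.10726061] ((477.0147705078125, 277.28350830078125), (194.38951110839844, 98.32292938232422), 88.24535369873047)
chunk [341. 208.] [460.  221.2  23.9] 110
chunk [360. 210.] [459.3 263.2  23.8] 121
chunk [338. 223.] [502.5 216.8  24. ] 121
chunk [360. 226.] [502.8 264.5  23.8] 127
top rim 510 (array([544.6, -27.5, 104. ]), np.float64(2.68)) 107.8722444290255
post 29 (array(
[... 201 characters left out ...]
,   17.5]), np.float64(1.19)) [ 424.72279999 -292.50856199  144.57584418]
jar 324 (array([ 590.8, -334.7,   31. ]), np.float64(1.3))
lower tier 189 (array([ 424.9, -294.9,   34.4]), np.float64(2.36))
grip 136 ((480.1005554199219, 367.1123962402344), (15.454306602478027, 57.25050735473633), 87.9756851196289) 60.08197686804897 [479.68338138 365.82559433  55.31098079]
tray 164 [427.89994642 176.4158629 ] [527.39274606 375.80128928] ((477.6912841796875, 276.3975524902344), (198.8407440185547, 95.16297912597656), 87.93253326416016)
chunk [159. 176.] [497.1 261.5  32.6] 107
chunk [178. 176.] [495.4 212.4  41.2] 110
chunk [175. 192.] [456.1 220.4  23.8] 113
chunk [160. 192.] [453.9 260.   32.2] 112
```

arm_command(
  rot=[
    [0,0,-3.3],
    [0,0,-3.3],
    [0,0,-3.3],
    [0,0,-3.3],
    [0,0,-3.3],
  ],
  slide=[
    [24,31,0],
    [24,31,0],
    [24,31,0],
    [24,31,0],
    [24,31,0],
  ],
  gripper=[85,85,85,85,85],
)

```text
clock: 0.52
eef_pos: [276.3, -474.7, 227.3]
tool_rot: [3.133, -0.0, -1.634]
force: [0.6, 0.0, 0.7]
width: 84.9
```

arm_command(
  rot=[
    [0,0,0],
    [0,0,0],
    [0,0,0],
    [0,0,0],
    [0,0,0],
  ],
  slide=[
    [24,31,0],
    [24,31,0],
    [24,31,0],
    [24,31,0],
    [24,31,0],
  ],
  gripper=[85,85,85,85,85],
)

```text
clock: 0.93
eef_pos: [399.3, -310.4, 226.1]
tool_rot: [3.131, 0.001, -1.639]
force: [1.3, -1.1, -0.5]
width: 85.4
```

arm_command(
  rot=[
    [0,-0.6,0.8],
    [0,0,0],
    [0,0,0],
  ],
  slide=[
    [22,15,-20],
    [4,3,-25],
    [0,0,0],
  ],
  gripper=[85,85,85],
)

```text
clock: 1.18
eef_pos: [434.0, -280.8, 180.7]
tool_rot: [-3.136, 0.006, -1.608]
force: [-1.6, -0.2, 0.1]
width: 85.1
```

```bash
python3 - <<'E'
from h import *
a,_=grab('scene','s1'); b,_=grab('top','t1'); s=telemetry.read_state(); print(s['eef_pos'],s['tool_rot'])
cv2.imwrite('pics/c1.png',np.hstack([cv2.resize(a[60:260,20:270,::-1],(400,320)),cv2.resize(b[110:310,260:510,::-1],(400,320))]))
E
```

```text
[ 434.34771522 -283.98224291  183.77680707] [-3.13177734e+00  3.03558625e-03 -1.61103285e+00]
```

View pics/c1.png

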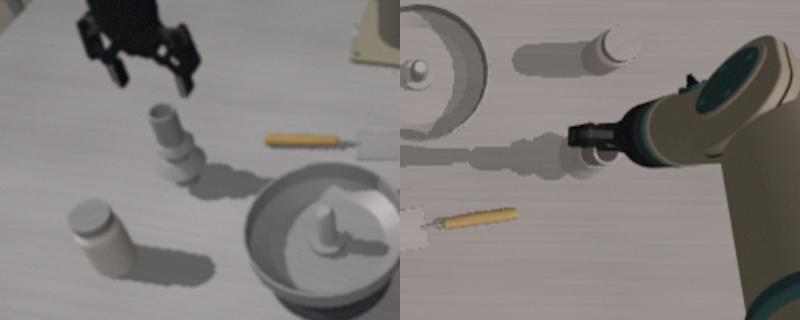

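arm_command(
  rot=[
    [0,0.5,0],
    [0,0,0],
  ],
  slide=[
    [-8.5,-8,-10],
    [0,0,0],
  ],
  gripper=[85,85],
)

```text
clock: 1.45
eef_pos: [424.3, -295.4, 175.0]
tool_rot: [-3.14, -0.0, -1.614]
force: [-0.5, 0.2, -0.0]
width: 84.9
```

arm_command(
  rot=[
    [0,0,0],
  ],
  slide=[
    [0,0,0],
  ],
  gripper=[85],
)

```text
clock: 1.53
eef_pos: [423.4, -297.4, 175.6]
tool_rot: [-3.139, -0.001, -1.617]
force: [0.2, -0.4, -0.6]
width: 85.1
```

arm_command(
  rot=[
    [0,0,0],
    [0,0,0],
    [0,0,0],
  ],
  slide=[
    [2,4,-20],
    [0,0,-20],
    [0,0,-15],
  ],
  gripper=[85,85,85],
)

```text
clock: 1.78
eef_pos: [425.7, -300.3, 124.4]
tool_rot: [-3.13, -0.009, -1.627]
force: [-1.4, -0.2, -1.1]
width: 85.4
```

arm_command(
  rot=[
    [0,0,0],
    [0,0,0],
  ],
  slide=[
    [0,6,0],
    [0,0,0],
  ],
  gripper=[85,85],
)

```text
clock: 1.95
eef_pos: [423.1, -295.3, 123.1]
tool_rot: [-3.134, -0.008, -1.631]
force: [-1.2, 0.3, 0.2]
width: 84.5
```

arm_command(
  rot=[
    [0,0,0],
  ],
  slide=[
    [0,0,0],
  ],
  gripper=[85],
)

```text
clock: 2.03
eef_pos: [422.8, -295.9, 123.8]
tool_rot: [-3.133, -0.009, -1.632]
force: [-0.3, -0.8, 0.4]
width: 84.7
```

```bash
cat > go.py <<'E'
import sys
from h import *
a=list(map(float,sys.argv[1:])) # x y z yaw_deg tilt_deg(about x, after)
s=telemetry.read_state()
Rd=R.from_rotvec([np.radians(a[4]) if len(a)>4 else 0,0,0])*R.from_euler('xyz',[np.pi,0,np.radians(a[3])])
print('clk',round(s['clock'],2),'slide',(np.array(a[:3])-s['eef_pos']).round(1),'rot',np.degrees((Rd*R.from_euler('xyz',s['tool_rot']).inv()).as_rotvec()).round(2), 'f',s['force'].round(1),'w',round(s['width'],1))
E
python3 go.py 425.5 -292 101 -92
```

```text
clk 2.03 slide [  2.7   3.9 -22.8] rot [0.52 0.44 1.52] f [-0.3 -0.8  0.4] w 84.7
```

arm_command(
  rot=[
    [0.5,0.5,1.5],
    [0,0,0],
    [0,0,0],
  ],
  slide=[
    [2.5,4,-12],
    [0,1,-11],
    [0,0,0],
  ],
  gripper=[85,85,85],
)

```text
clock: 2.28
eef_pos: [427.4, -292.2, 102.5]
tool_rot: [-3.138, -0.003, -1.603]
force: [-0.3, -0.9, 0.8]
width: 84.9
```

```bash
python3 go.py 425.5 -292 101 -92; python3 - <<'E'
from h import *
a,_=grab('scene','s2'); b,_=grab('top','t2')
cv2.imwrite('pics/c2.png',np.hstack([cv2.resize(a[90:190,70:195,::-1],(400,320)),cv2.resize(b[160:260,320:445,::-1],(400,320))]))
E
```

```text
clk 2.28 slide [-1.9  0.2 -1.5] rot [ 0.17  0.21 -0.14] f [-0.3 -0.9  0.8] w 84.9
```

View pics/c2.png

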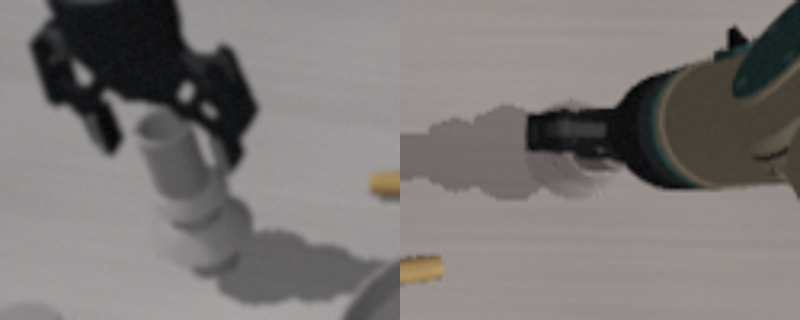

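arm_command(
  rot=[
    [0,0,0],
    [0,0,0],
    [0,0,0],
    [0,0,0],
    [0,0,0],
  ],
  slide=[
    [-2,0,-2],
    [0,0,0],
    [0,0,0],
    [0,0,0],
    [0,0,0],
  ],
  gripper=[60,30,30,30,30],
)

```text
clock: 2.8
eef_pos: [426.7, -293.3, 103.1]
tool_rot: [-3.134, -0.005, -1.603]
force: [-0.6, 0.7, -2.8]
width: 38.4
```

arm_command(
  rot=[
    [0,0,0],
    [0,0,0],
    [0,0,0],
  ],
  slide=[
    [0,0,0],
    [0,0,0],
    [0,0,0],
  ],
  gripper=[20,20,20],
)

```text
clock: 3.05
eef_pos: [426.7, -293.3, 103.1]
tool_rot: [-3.134, -0.005, -1.603]
force: [-0.2, -0.5, -1.1]
width: 38.4
```

```bash
python3 go.py 425.5 -292 101 -92
```

```text
clk 3.05 slide [-1.2  1.3 -2.1] rot [ 0.29  0.42 -0.17] f [-0.2 -0.5 -1.1] w 38.4
```

arm_command(
  rot=[
    [0,0,0],
    [0,0,0],
    [0,0,0],
    [0,0,0],
    [0,0,0],
  ],
  slide=[
    [0,0,10],
    [0,0,25],
    [0,0,35],
    [0,0,35],
    [0,0,35],
  ],
  gripper=[20,20,20,20,20],
)

```text
clock: 3.47
eef_pos: [419.5, -288.8, 241.9]
tool_rot: [3.13, 0.006, -1.603]
force: [-0.0, 0.2, -3.3]
width: 38.1
```

arm_command(
  rot=[
    [0,0,0],
    [0,0,0],
    [0,0,0],
  ],
  slide=[
    [0,0,25],
    [0,0,5],
    [0,0,0],
  ],
  gripper=[20,20,20],
)

```text
clock: 3.72
eef_pos: [421.7, -290.6, 281.9]
tool_rot: [-3.141, -0.001, -1.603]
force: [1.0, 0.2, -2.9]
width: 38.1
```

```bash
python3 go.py 546 -28.5 271 -92;  python3 - <<'E'
from h import *
a,_=grab('scene','s3'); b,_=grab('top','t3')
cv2.imwrite('pics/c3.png',np.hstack([cv2.resize(a[:200,20:270,::-1],(400,320)),cv2.resize(b[110:310,260:510,::-1],(400,320))]))
E
```

```text
clk 3.72 slide [124.3 262.1 -10.9] rot [ 0.08  0.04 -0.13] f [ 1.   0.2 -2.9] w 38.1
```

View pics/c3.png

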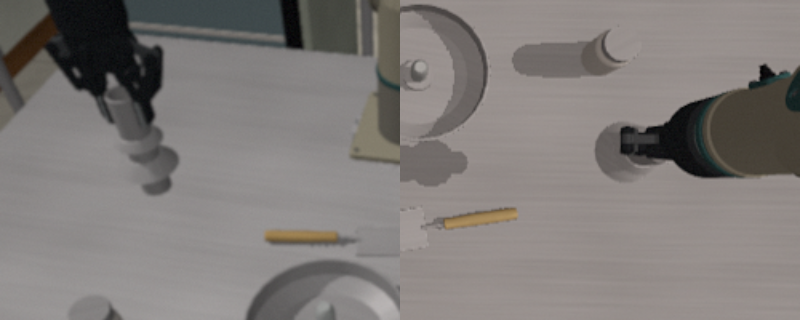

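arm_command(
  rot=[
    [0,0,0],
    [0,0,0],
    [0,0,0],
    [0,0,0],
    [0,0,0],
  ],
  slide=[
    [6,12,0],
    [12,25,0],
    [15,31,0],
    [15,31,0],
    [15,31,0],
  ],
  gripper=[20,20,20,20,20],
)

```text
clock: 4.23
eef_pos: [474.7, -163.5, 269.7]
tool_rot: [3.119, 0.0, -1.623]
force: [0.2, -0.9, -2.4]
width: 38.2
```

arm_command(
  rot=[
    [0,0,0],
    [0,0,0],
    [0,0,0],
    [0,0,0],
    [0,0,0],
  ],
  slide=[
    [15,31,0],
    [15,31,0],
    [12,25,0],
    [6,12,0],
    [0,0,0],
  ],
  gripper=[20,20,20,20,20],
)

```text
clock: 4.65
eef_pos: [520.3, -48.5, 257.3]
tool_rot: [3.097, 0.007, -1.612]
force: [0.5, -0.3, -3.4]
width: 38.4
```

```bash
python3 go.py 546 -28.5 271 -92
```

```text
clk 4.65 slide [25.7 20.  13.7] rot [-0.51 -2.53  0.35] f [ 0.5 -0.3 -3.4] w 38.4
```

arm_command(
  rot=[
    [-0.5,-2.5,0.3],
    [0,0,0],
    [0,0,0],
  ],
  slide=[
    [14,12,10],
    [12,8,0],
    [0,0,0],
  ],
  gripper=[20,20,20],
)

```text
clock: 4.9
eef_pos: [543.2, -28.3, 260.9]
tool_rot: [3.128, -0.001, -1.605]
force: [0.6, -0.0, -3.3]
width: 38.4
```

arm_command(
  rot=[
    [0,0,0],
  ],
  slide=[
    [0,0,0],
  ],
  gripper=[20],
)

```text
clock: 4.98
eef_pos: [542.4, -29.1, 259.5]
tool_rot: [3.125, -0.002, -1.606]
force: [0.3, -0.7, -3.2]
width: 38.2
```

```bash
python3 go.py 546 -28.5 271 -92;  cat > tw.py <<'E'
import sys
from m import *
tag=sys.argv[1]
a,d=grab('scene','s'+tag); b,e=grab('top','t'+tag)
zt=float(sys.argv[2]) # foot height
cv2.imwrite(f'pics/c{tag}.png',np.hstack([cv2.resize(a[80:280,120:370,::-1],(400,320)),cv2.resize(b[60:260,150:400,::-1],(400,320))]))
def rp(n,dd,im):
    p=pts(n,dd); q=p.reshape(-1,3); g=im.reshape(-1,3).astype(int); ok=(dd.ravel()>0)&(g.min(1)>75)
    f=lambda c,r,z0,z1:q[ok&(np.hypot(q[:,0]-c[0],q[:,1]-c[1])<r)&(q[:,2]>z0)&(q[:,2]<z1)]
    for nm,z0,z1 in(('foot',3,34),('low',40,54),('mid',58,76),('up',80,88),('tube',94,146)):
        bb=f((545,-28),70,zt+z0,zt+z1)
        if len(bb)>15: print(n,nm,len(bb),circ(bb,{'foot':20,'mid':20,'tube':20}.get(nm)),bb[:,2].max().round(),'mean',bb.mean(0).round(1))
    bb=f((545,-28),25,80,zt+60 if zt<100 else 135)
rp('scene',d,a); rp('top',e,b)
E
python3 tw.py 4 165
```

```text
clk 4.98 slide [ 3.6  0.6 11.5] rot [ 0.08 -0.97  0.01] f [ 0.3 -0.7 -3.2] w 38.2
scene foot 186 (array([557.1, -24.5,  20. ]), np.float64(9.02)) 199.0 mean [561.6 -21.9 196. ]
scene low 315 (array([536.6, -30.2,  27.5]), np.float64(2.8)) 219.0 mean [555.2 -23.4 210. ]
scene mid 173 (array([549.2, -26.8,  20. ]), np.float64(3.84)) 241.0 mean [558.2 -24.5 237.9]
scene up 134 (array([538.8, -29.9,  22.5]), np.float64(1.36)) 253.0 mean [554.8 -25.4 247.7]
scene tube 640 (array([542.3, -27.8,  20. ]), np.float64(2.87)) 311.0 mean [548.9 -30.8 285.6]
```

View pics/c4.png

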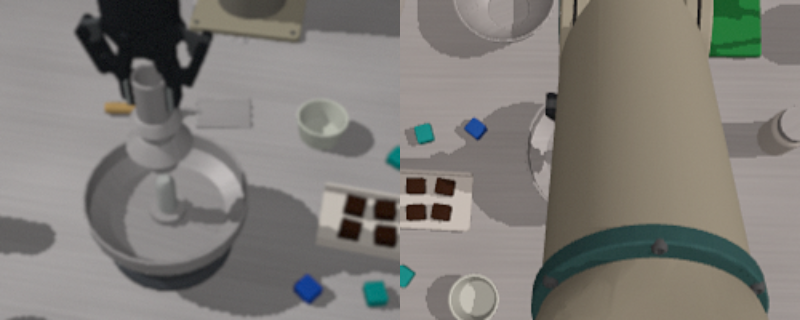

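arm_command(
  rot=[
    [0,-1.3,0],
    [0,-0.2,0],
    [0,0,0],
  ],
  slide=[
    [3.5,1,2],
    [0.5,0.5,1],
    [0.5,0.5,1],
  ],
  gripper=[20,20,20],
)

```text
clock: 5.33
eef_pos: [545.4, -30.8, 262.9]
tool_rot: [-3.133, -0.003, -1.612]
force: [0.2, -0.8, -2.1]
width: 38.2
```

```bash
python3 go.py 545.8 -28.5 236 -92;python3 tw.py 5 157
```

```text
clk 5.33 slide [  0.4   2.3 -26.9] rot [0.17 0.49 0.35] f [ 0.2 -0.8 -2.1] w 38.2
scene foot 68 (array([543.9, -30.5,  20. ]), np.float64(0.54)) 174.0 mean [560.4 -24.7 166.9]
scene low 501 (array([543.6, -31.1,  34.5]), np.float64(2.97)) 211.0 mean [563.1 -24.2 204.4]
scene mid 130 (array([544.7, -30.7,  20. ]), np.float64(1.6)) 226.0 mean [559.1 -24.5 218.3]
scene up 188 (array([544.1, -31.2,  28.4]), np.float64(1.24)) 245.0 mean [561.7 -25.5 241.8]
scene tube 654 (array([544.7, -30.6,  20. ]), np.float64(2.44)) 303.0 mean [553.2 -31.  281.1]
```

arm_command(
  rot=[
    [0,0.3,0],
    [0,0,0],
    [0,0,0],
  ],
  slide=[
    [1,3,-5],
    [0.5,0.5,-5],
    [0.3,0.5,-5],
  ],
  gripper=[20,20,20],
)

```text
clock: 5.68
eef_pos: [548.6, -26.7, 248.6]
tool_rot: [-3.135, -0.003, -1.612]
force: [-0.4, 0.1, -2.7]
width: 38.5
```

```bash
python3 go.py 545.8 -28.5 236 -92;python3 tw.py 6 142
```

```text
clk 5.68 slide [ -2.8  -1.8 -12.6] rot [0.17 0.39 0.37] f [-0.4  0.1 -2.7] w 38.5
scene foot 57 (array([546.9, -26.7,  20. ]), np.float64(0.54)) 159.0 mean [563.2 -20.1 151.9]
scene low 468 (array([547. , -26.9,  34.7]), np.float64(2.85)) 196.0 mean [566.1 -19.9 189.8]
scene mid 148 (array([548.3, -25.9,  20. ]), np.float64(1.84)) 213.0 mean [561.9 -20.1 203.4]
scene up 155 (array([547. , -27.2,  28.8]), np.float64(1.1)) 230.0 mean [564.6 -21.3 227.1]
scene tube 640 (array([548. , -26.2,  20. ]), np.float64(2.24)) 288.0 mean [556.6 -26.3 264.8]
```

arm_command(
  rot=[
    [0,0.3,0],
    [0,0,0],
  ],
  slide=[
    [-2,-1,-6],
    [0,0,-5],
  ],
  gripper=[20,20],
)

```text
clock: 5.95
eef_pos: [546.1, -27.3, 236.4]
tool_rot: [3.141, -0.003, -1.611]
force: [-0.4, -0.6, -2.9]
width: 38.5
```

```bash
python3 go.py 546.6 -27.4 236 -92;python3 tw.py 7 135
```

```text
clk 5.95 slide [ 0.5 -0.1 -0.4] rot [ 0.15 -0.02  0.32] f [-0.4 -0.6 -2.9] w 38.5
scene foot 28 (array([543.9, -27.1,  20. ]), np.float64(0.5)) 148.0 mean [561.2 -21.2 141.8]
scene low 482 (array([542.9, -27.7,  31.9]), np.float64(3.51)) 189.0 mean [561.8 -20.6 181.3]
scene mid 31 (array([544.4, -28.1,  20. ]), np.float64(0.76)) 211.0 mean [562.  -22.3 196.5]
scene up 208 (array([544.2, -27.4,  26. ]), np.float64(1.76)) 223.0 mean [559.9 -22.3 218.9]
scene tube 658 (array([545.5, -26.3,  20. ]), np.float64(2.4)) 281.0 mean [553.  -28.7 259.7]
```

View pics/c7.png

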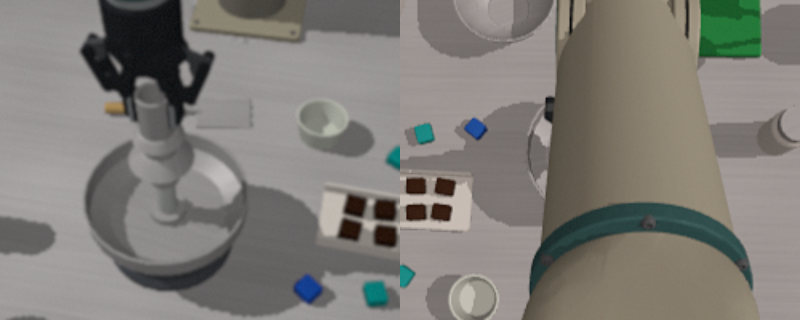

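arm_command(
  rot=[
    [0,0,0],
    [0,0,0],
    [0,0,0],
  ],
  slide=[
    [1,0,-6],
    [0,0,-6],
    [0,0,-6],
  ],
  gripper=[20,20,20],
)

```text
clock: 6.3
eef_pos: [548.1, -27.3, 217.8]
tool_rot: [-3.14, -0.002, -1.611]
force: [0.2, -0.3, -3.7]
width: 38.0
```

```bash
python3 go.py 546.4 -27.6 176 -92
```

```text
clk 6.3 slide [ -1.7  -0.3 -41.8] rot [0.15 0.11 0.33] f [ 0.2 -0.3 -3.7] w 38.0
```

arm_command(
  rot=[
    [0,0,0],
    [0,0,0],
    [0,0,0],
  ],
  slide=[
    [-1.5,0,-8],
    [-0.2,0,-8],
    [0,0,-8],
  ],
  gripper=[20,20,20],
)

```text
clock: 6.55
eef_pos: [546.5, -27.3, 191.6]
tool_rot: [-3.139, -0.002, -1.612]
force: [0.3, -0.7, -1.0]
width: 38.4
```

```bash
python3 go.py 546.4 -27.6 176 -92; python3 tw.py 8 90
```

```text
clk 6.55 slide [ -0.1  -0.3 -15.6] rot [0.15 0.15 0.33] f [ 0.3 -0.7 -1. ] w 38.4
scene foot 23 (array([544.5, -27.1,  20. ]), np.float64(0.67)) 98.0 mean [561.5 -19.8  95.1]
scene low 442 (array([543.4, -27.8,  31.9]), np.float64(3.52)) 144.0 mean [562.2 -20.9 136.4]
scene mid 25 (array([544.9, -28. ,  20. ]), np.float64(0.9)) 166.0 mean [561.6 -22.2 150.4]
scene up 186 (array([544.6, -27.3,  26.2]), np.float64(1.75)) 178.0 mean [560.5 -24.1 173.9]
scene tube 572 (array([545.8, -26.3,  20. ]), np.float64(2.37)) 236.0 mean [552.9 -29.1 214.7]
```

View pics/c8.png

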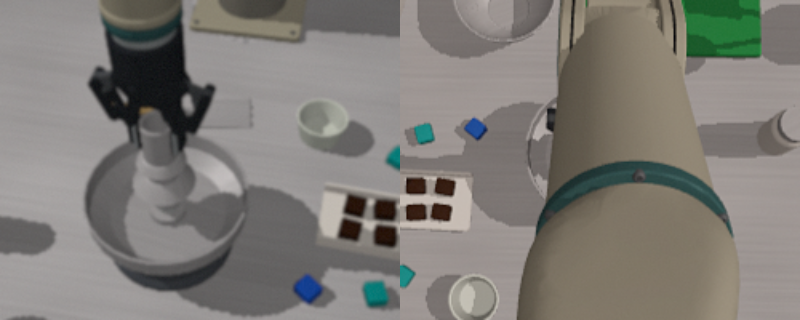

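On the post, sliding freely. Now the last ~16 mm.

arm_command(
  rot=[
    [0,0,0],
    [0,0,0],
    [0,0,0],
  ],
  slide=[
    [0,0,-6],
    [0,0,-5],
    [0,0,-4],
  ],
  gripper=[20,20,20],
)

```text
clock: 6.9
eef_pos: [546.6, -27.1, 175.8]
tool_rot: [-3.139, -0.002, -1.611]
force: [-4.9, 1.8, 45.0]
width: 38.0
```

arm_command(
  rot=[
    [0,0,0],
  ],
  slide=[
    [0,0,-2],
  ],
  gripper=[20],
)

```text
clock: 6.98
eef_pos: [547.2, -27.2, 176.0]
tool_rot: [-3.138, -0.002, -1.612]
force: [-8.2, 0.1, 30.7]
width: 38.5
```

arm_command(
  rot=[
    [0,0,0],
    [0,0,0],
    [0,0,0],
    [0,0,0],
    [0,0,0],
  ],
  slide=[
    [0,0,0.3],
    [0,0,0],
    [0,0,0],
    [0,0,0],
    [0,0,0],
  ],
  gripper=[20,50,85,85,85],
)

```text
clock: 7.4
eef_pos: [549.4, -27.3, 178.4]
tool_rot: [-3.132, -0.002, -1.612]
force: [1.0, 1.1, -0.6]
width: 83.3
```

```bash
python3 go.py 546.4 -27.6 176 -92; python3 tw.py 9 73
```

```text
clk 7.4 slide [-3.  -0.3 -2.4] rot [0.13 0.54 0.34] f [ 1.   1.1 -0.6] w 83.3
scene foot 25 (array([546.1, -26.5,  20. ]), np.float64(0.59)) 83.0 mean [563.1 -19.2  78.9]
scene low 447 (array([545.4, -27.2,  33. ]), np.float64(3.41)) 127.0 mean [564.6 -20.3 119.4]
scene mid 29 (array([546.3, -26.9,  20. ]), np.float64(0.76)) 137.0 mean [562.9 -20.4 133.5]
scene up 200 (array([546.6, -26.9,  27.1]), np.float64(1.65)) 161.0 mean [562.  -22.1 156.9]
scene tube 660 (array([547.8, -26.7,  20. ]), np.float64(4.3)) 219.0 mean [553.1 -24.6 199.4]
```

View pics/c9.png

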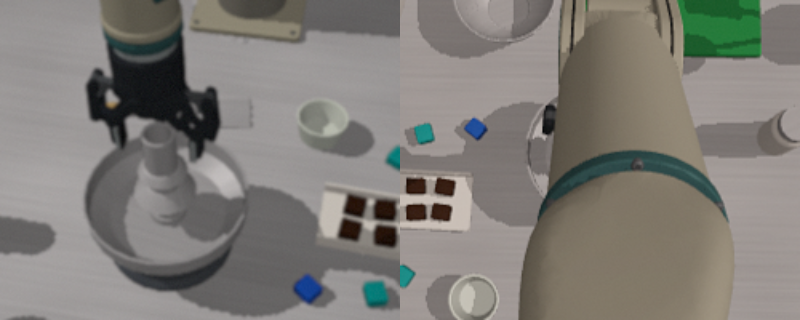

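arm_command(
  rot=[
    [0,0.5,0],
    [0,0,0],
    [0,0,0],
    [0,0,0],
    [0,0,0],
  ],
  slide=[
    [-2,0,8],
    [0,0,20],
    [0,0,30],
    [0,0,30],
    [0,0,20],
  ],
  gripper=[85,85,85,85,85],
)

```text
clock: 7.92
eef_pos: [542.2, -27.1, 283.8]
tool_rot: [3.127, -0.003, -1.611]
force: [1.4, -0.4, -0.7]
width: 85.1
```

arm_command(
  rot=[
    [0,0,0],
    [0,0,0],
    [0,0,0],
    [0,0,0],
    [0,0,0],
  ],
  slide=[
    [-3,20,0],
    [-6,38,0],
    [-7,40,0],
    [-7,40,0],
    [-7,40,0],
  ],
  gripper=[85,85,85,85,85],
)

```text
clock: 8.33
eef_pos: [516.5, 143.0, 290.6]
tool_rot: [-3.141, -0.009, -1.635]
force: [0.6, 0.2, -0.7]
width: 85.1
```

arm_command(
  rot=[
    [0,0,0],
    [0,0,0],
    [0,0,0],
    [0,0,0],
    [0,0,0],
  ],
  slide=[
    [-7,40,0],
    [-7,40,0],
    [-7,40,0],
    [-7,40,0],
    [-7,40,0],
  ],
  gripper=[85,85,85,85,85],
)

```text
clock: 8.75
eef_pos: [478.7, 348.7, 290.7]
tool_rot: [-3.14, -0.009, -1.637]
force: [0.4, -0.1, 0.2]
width: 84.9
```

```bash
python3 go.py 480.5 368 150 -92; python3 tw.py 10 73
```

```text
clk 8.75 slide [   1.8   19.3 -140.7] rot [0.53 0.09 1.8 ] f [ 0.4 -0.1  0.2] w 84.9
scene foot 25 (array([546.6, -27.7,  20. ]), np.float64(0.74)) 83.0 mean [564.  -22.2  78.9]
scene low 435 (array([545.1, -27.1,  33.1]), np.float64(3.42)) 127.0 mean [564.8 -20.9 119.4]
scene mid 32 (array([546.4, -26.5,  20. ]), np.float64(0.74)) 138.0 mean [563.4 -20.5 133.7]
scene up 192 (array([546. , -26.7,  27.3]), np.float64(1.62)) 161.0 mean [561.6 -21.2 156.6]
scene tube 568 (array([547.1, -26.2,  20. ]), np.float64(2.03)) 219.0 mean [551.7 -25.9 200.1]
top low 257 (array([548. , -27.5,  34.7]), np.float64(3.16)) 127.0 mean [529.6 -24.4 118.5]
top up 124 (array([545.4, -27. ,  26.8]), np.float64(1.52)) 161.0 mean [534.5 -24.3 156.6]
top tube 114 (array([545.5, -27. ,  20. ]), np.float64(2.04)) 219.0 mean [542.9 -28.1 209.1]
```

View pics/t10.png

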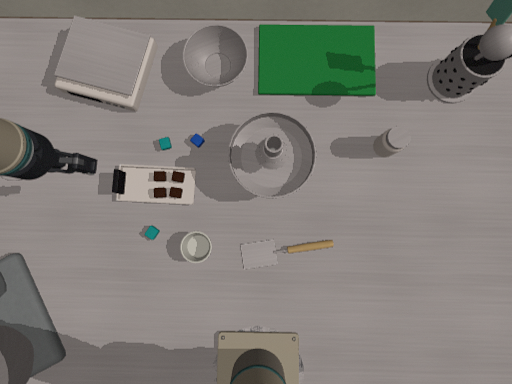

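arm_command(
  rot=[
    [0.5,0,1.8],
    [0,0,0],
    [0,0,0],
    [0,0,0],
  ],
  slide=[
    [2,19,-20],
    [0,0,-35],
    [0,0,-40],
    [0,0,-35],
  ],
  gripper=[85,85,85,85],
)

```text
clock: 9.18
eef_pos: [480.8, 383.9, 164.6]
tool_rot: [-3.127, 0.021, -1.585]
force: [0.3, 0.3, 0.2]
width: 84.8
```

```bash
python3 go.py 480.5 368 22 -92
```

```text
clk 9.18 slide [  -0.3  -15.9 -142.6] rot [-1.16  0.86 -1.21] f [0.3 0.3 0.2] w 84.8
```

arm_command(
  rot=[
    [-1.2,0.9,-1.2],
    [0,0,0],
    [0,0,0],
    [0,0,0],
  ],
  slide=[
    [0,-16,-30],
    [0,0,-30],
    [0,0,-20],
    [0,0,0],
  ],
  gripper=[85,85,85,85],
)

```text
clock: 9.52
eef_pos: [476.1, 363.5, 73.3]
tool_rot: [3.131, -0.01, -1.605]
force: [-0.5, -0.3, -0.2]
width: 84.7
```

```bash
python3 go.py 480.5 368 22 -92
```

```text
clk 9.52 slide [  4.4   4.5 -51.3] rot [ 0.54 -0.65 -0.06] f [-0.5 -0.3 -0.2] w 84.7
```

arm_command(
  rot=[
    [0.5,-0.6,0],
    [0,0,0],
  ],
  slide=[
    [4,4,-10],
    [0,0,0],
  ],
  gripper=[85,85],
)

```text
clock: 9.68
eef_pos: [479.8, 366.7, 62.3]
tool_rot: [3.139, -0.002, -1.605]
force: [0.2, 0.5, -0.6]
width: 85.2
```

```bash
python3 go.py 480.5 368 22 -92; python3 - <<'E'
from h import *
a,_=grab('scene','s11'); b,_=grab('top','t11')
cv2.imwrite('pics/c11.png',np.hstack([cv2.resize(a[150:270,310:460,::-1],(400,320)),cv2.resize(b[125:245,60:210,::-1],(400,320))]))
E
```

```text
clk 9.68 slide [  0.7   1.3 -40.3] rot [ 0.13 -0.16 -0.04] f [ 0.2  0.5 -0.6] w 85.2
```

View pics/c11.png

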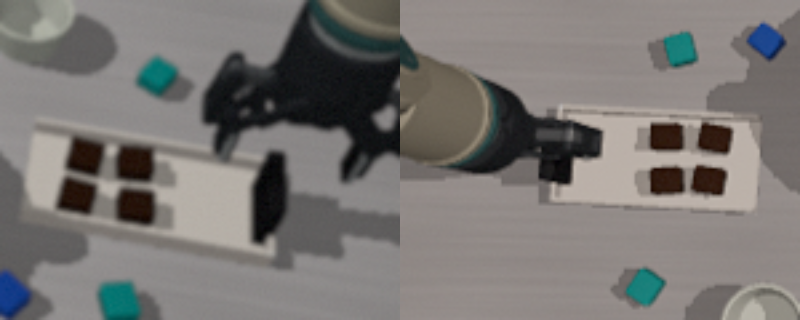

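arm_command(
  rot=[
    [0,0,0],
    [0,0,0],
    [0,0,0],
    [0,0,0],
  ],
  slide=[
    [0,1,-14],
    [0,0,-14],
    [0,0,-9],
    [0,0,0],
  ],
  gripper=[85,85,85,85],
)

```text
clock: 10.12
eef_pos: [484.1, 371.3, 30.6]
tool_rot: [-3.134, 0.006, -1.605]
force: [1.0, 0.2, 0.2]
width: 84.8
```

```bash
python3 go.py 480.5 368 22 -92; python3 - <<'E'
from h import *
a,_=grab('scene','s12'); b,_=grab('top','t12')
cv2.imwrite('pics/c12.png',np.hstack([cv2.resize(a[150:270,310:460,::-1],(400,320)),cv2.resize(b[125:245,60:210,::-1],(400,320))]))
E
```

```text
clk 10.12 slide [-3.6 -3.3 -8.6] rot [-0.35  0.43 -0.03] f [1.  0.2 0.2] w 84.8
```

View pics/c12.png

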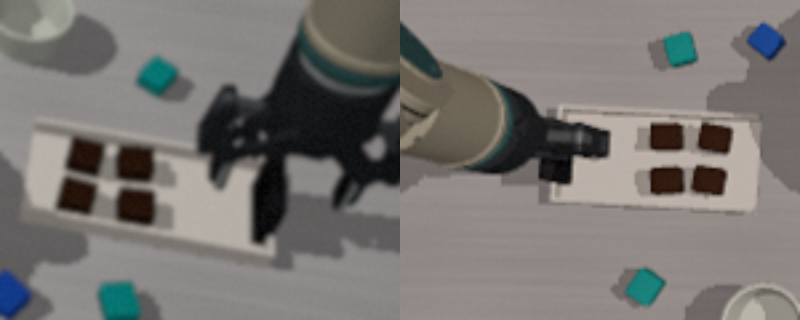

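arm_command(
  rot=[
    [-0.3,0.4,0],
    [0,0,0],
    [0,0,0],
    [0,0,0],
    [0,0,0],
  ],
  slide=[
    [-3.5,-3,-8],
    [0,0,0],
    [0,0,0],
    [0,0,0],
    [0,0,0],
  ],
  gripper=[85,60,35,20,5],
)

```text
clock: 10.63
eef_pos: [481.9, 369.2, 25.0]
tool_rot: [-3.138, 0.003, -1.605]
force: [0.5, 0.1, 0.7]
width: 38.2
```

arm_command(
  rot=[
    [0,0,0],
    [0,0,0],
    [0,0,0],
    [0,0,0],
    [0,0,0],
  ],
  slide=[
    [0,0,0],
    [0,0,0],
    [0,0,0],
    [0,0,0],
    [0,0,0],
  ],
  gripper=[0,0,0,0,0],
)

```text
clock: 11.05
eef_pos: [482.0, 369.3, 25.5]
tool_rot: [-3.138, 0.004, -1.605]
force: [0.9, 1.1, -0.8]
width: 13.2
```

```bash
python3 go.py 480.5 368 22 -92; python3 - <<'E'
from h import *
a,_=grab('scene','s13'); b,_=grab('top','t13')
cv2.imwrite('pics/c13.png',np.hstack([cv2.resize(a[150:270,310:460,::-1],(400,320)),cv2.resize(b[125:245,60:210,::-1],(400,320))]))
E
```

```text
clk 11.05 slide [-1.5 -1.3 -3.5] rot [-0.2   0.21 -0.03] f [ 0.9  1.1 -0.8] w 13.2
```

View pics/c13.png

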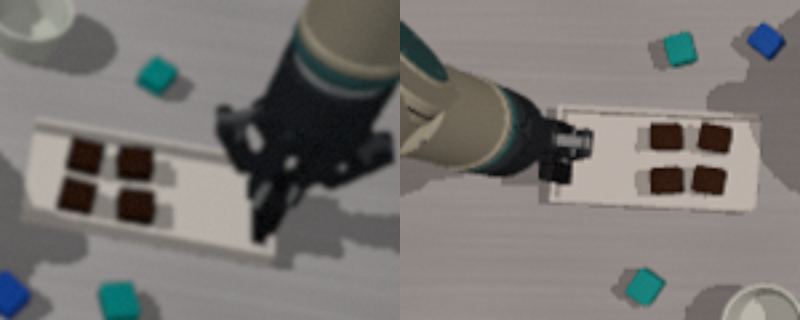

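arm_command(
  rot=[
    [0,0,0],
    [0,0,0],
    [-1.5,0,0],
    [-1.5,0,0],
    [-1.5,0,0],
  ],
  slide=[
    [0,0,5],
    [0,0,10],
    [0,0,15],
    [0,0,15],
    [0,0,15],
  ],
  gripper=[0,0,0,0,0],
)

```text
clock: 11.57
eef_pos: [479.1, 364.4, 85.0]
tool_rot: [3.14, -0.084, -1.61]
force: [0.7, -0.0, -3.2]
width: 13.2
```

```bash
python3 go.py 552 300 220 -90; python3 - <<'E'
from h import *
a,_=grab('scene','s14'); b,_=grab('top','t14')
cv2.imwrite('pics/c14.png',np.hstack([cv2.resize(a[150:270,310:460,::-1],(400,320)),cv2.resize(b[125:245,60:210,::-1],(400,320))]))
E
```

```text
clk 11.57 slide [ 72.9 -64.4 135. ] rot [ 4.82 -0.18  2.23] f [ 0.7 -0.  -3.2] w 13.2
```

View pics/c14.png

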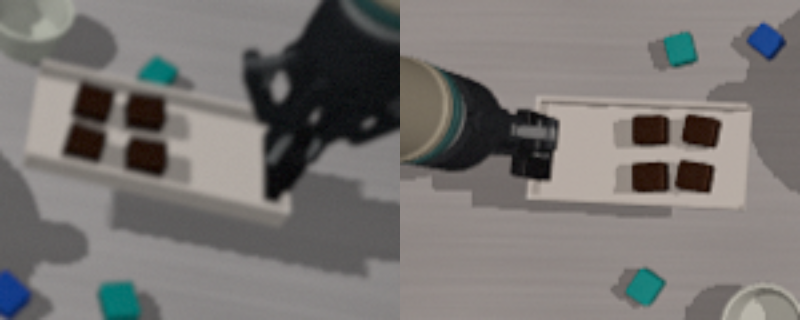

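arm_command(
  rot=[
    [0,0,0.4],
    [0,0,0.4],
    [0,0,0.4],
    [0,0,0.4],
    [0,0,0.4],
  ],
  slide=[
    [5,-2,10],
    [10,-4,18],
    [14,-6,24],
    [14,-6,24],
    [10,-6,18],
  ],
  gripper=[0,0,0,0,0],
)

```text
clock: 12.08
eef_pos: [527.7, 341.5, 178.9]
tool_rot: [3.131, -0.082, -1.563]
force: [0.6, 0.3, -4.6]
width: 13.3
```

```bash
python3 go.py 549 245 216 -90 -4
```

```text
clk 12.08 slide [ 21.3 -96.5  37.1] rot [ 0.7  -0.63 -0.42] f [ 0.6  0.3 -4.6] w 13.3
```

arm_command(
  rot=[
    [0,-0.3,0],
    [0,-0.3,0],
    [0,0,0],
    [0,0,0],
    [0,0,0],
  ],
  slide=[
    [5,-10,10],
    [5,-16,10],
    [4,-20,6],
    [3,-18,5],
    [0,-12,3],
  ],
  gripper=[0,0,0,0,0],
)

```text
clock: 12.5
eef_pos: [547.5, 257.5, 216.4]
tool_rot: [-3.139, -0.08, -1.566]
force: [0.6, 0.1, -3.7]
width: 13.1
```

```bash
python3 go.py 549 245 216 -90 -4; python3 - <<'E'
from h import *
a,_=grab('scene','s15'); b,_=grab('top','t15')
cv2.imwrite('pics/c15.png',np.hstack([cv2.resize(a[100:300,170:420,::-1],(400,320)),cv2.resize(b[60:260,80:330,::-1],(400,320))]))
E
```

```text
clk 12.5 slide [  1.5 -12.5  -0.4] rot [ 0.57  0.16 -0.28] f [ 0.6  0.1 -3.7] w 13.1
```

View pics/c15.png

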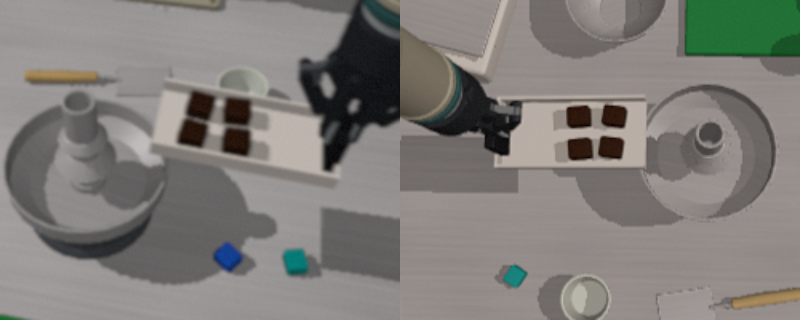

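```bash
cat > tr.py <<'E'
import sys
from h import *
n=sys.argv[1]; zz=np.load(n+'.npz'); c='scene' if n[0]=='s' else 'top'
p=pts(c,zz['d']); im=zz['im'].astype(int)
w=(im.min(-1)>165)&(zz['d']>0)&(abs(p[...,0]-545)<75)&(p[...,1]>20)&(p[...,1]<330)&(p[...,2]>90)
m=w.astype(np.uint8); k,l,s,_=cv2.connectedComponentsWithStats(m); i=1+np.argmax(s[1:,4]); q=p[l==i]
lo=q[:,1].min(); e=q[q[:,1]<lo+8]
print(n,len(q),'lip y',lo.round(1),'z',np.median(e[:,2]).round(1),'x',np.percentile(q[:,0],[1,99]).round(1),'plane',np.linalg.lstsq(np.c_[q,][:, :2]-q[:,:2].mean(0),q[:,2]-q[:,2].mean(),rcond=None)[0].round(3))
E
python3 tr.py s15; python3 tr.py t15
```

```text
s15 1072 lip y 173.7 z 201.0 x [506.7 593.1] plane [ 0.077 -0.081]
t15 1354 lip y 59.6 z 211.0 x [505.5 588.3] plane [-0.001 -0.083]
```

arm_command(
  rot=[
    [2,0,0],
    [3,0,0],
    [3.5,0,0],
    [3.5,0,0],
    [3,0,0],
  ],
  slide=[
    [0,0,0],
    [0,-4,0],
    [0,-5,-2],
    [0,-5,-2],
    [0,-4,-2],
  ],
  gripper=[0,0,0,0,0],
)

```text
clock: 13.02
eef_pos: [541.1, 244.9, 207.6]
tool_rot: [3.141, 0.193, -1.557]
force: [0.3, -0.6, -4.4]
width: 13.1
```

```bash
python3 go.py 547 232 205 -90 18; python3 - <<'E'
from h import *
a,_=grab('scene','s16'); b,_=grab('top','t16')
cv2.imwrite('pics/c16.png',np.hstack([cv2.resize(a[100:300,170:420,::-1],(400,320)),cv2.resize(b[60:260,80:330,::-1],(400,320))]))
E
python3 tr.py s16; python3 tr.py t16
```

```text
clk 13.02 slide [  5.9 -12.9  -2.6] rot [ 6.91 -0.   -0.81] f [ 0.3 -0.6 -4.4] w 13.1
s16 1319 lip y 156.6 z 170.2 x [499.  587.4] plane [0.094 0.194]
t16 1049 lip y 52.1 z 149.4 x [494.  583.4] plane [-0.067  0.193]
```

View pics/c16.png

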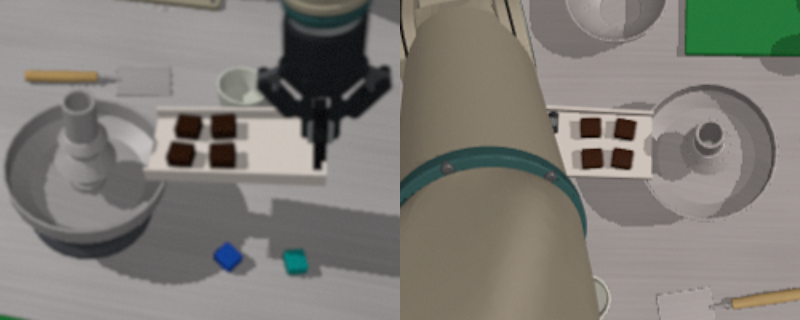

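arm_command(
  rot=[
    [1.5,0,-0.4],
    [2,0,-0.4],
    [2,0,0],
  ],
  slide=[
    [3,-3,-1],
    [3,-4,-3],
    [0,-4,-3],
  ],
  gripper=[0,0,0],
)

```text
clock: 13.37
eef_pos: [545.4, 235.5, 200.0]
tool_rot: [3.137, 0.287, -1.57]
force: [0.8, 0.6, -4.4]
width: 12.7
```

```bash
python3 go.py 547 233 200 -90 18; python3 - <<'E'
from h import *
a,_=grab('scene','s17'); b,_=grab('top','t17')
cv2.imwrite('pics/c17.png',np.hstack([cv2.resize(a[100:300,170:420,::-1],(400,320)),cv2.resize(b[60:260,80:330,::-1],(400,320))]))
E
python3 tr.py s17; python3 tr.py t17
```

```text
clk 13.37 slide [ 1.6 -2.5 -0. ] rot [ 1.53 -0.26 -0.12] f [ 0.8  0.6 -4.4] w 12.7
s17 1590 lip y 130.8 z 149.2 x [501.7 591.3] plane [0.088 0.298]
t17 48 lip y 53.7 z 124.8 x [576.6 586.2] plane [-0.004  0.284]
```

View pics/c17.png

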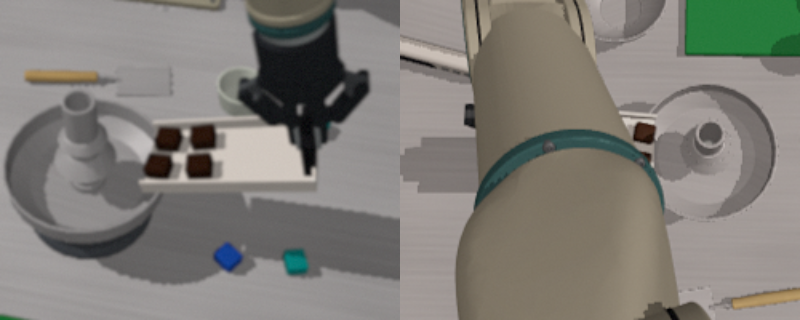

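arm_command(
  rot=[
    [2,0,0],
    [2,0,0],
  ],
  slide=[
    [0.5,-3,3],
    [0.5,-3,4],
  ],
  gripper=[0,0],
)

```text
clock: 13.63
eef_pos: [543.8, 231.6, 205.8]
tool_rot: [3.131, 0.355, -1.568]
force: [0.9, -0.3, -3.4]
width: 13.1
```

```bash
cat > lk.py <<'E'
import sys
from h import *
t=sys.argv[1]
a,_=grab('scene','s'+t)
cv2.imwrite(f'pics/c{t}.png',cv2.resize(a[100:300,150:400,::-1],(500,400)))
E
python3 go.py 547 228 205 -90 21; python3 lk.py 18; python3 tr.py s18
```

```text
clk 13.63 slide [ 3.2 -3.6 -0.8] rot [ 0.69 -0.56 -0.39] f [ 0.9 -0.3 -3.4] w 13.1
s18 2162 lip y 92.4 z 134.0 x [500.6 590.2] plane [0.083 0.371]
```

View pics/c18.png

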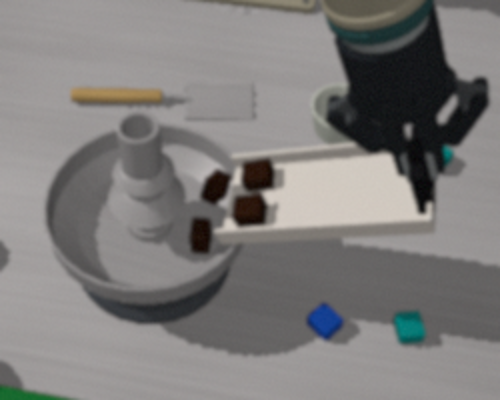

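arm_command(
  rot=[
    [0.5,0,0],
    [0.5,0,0],
  ],
  slide=[
    [1,-2,1],
    [1,-1,1],
  ],
  gripper=[0,0],
)

```text
clock: 13.85
eef_pos: [546.0, 228.9, 208.6]
tool_rot: [3.131, 0.372, -1.567]
force: [-0.4, -0.0, -2.5]
width: 13.0
```

```bash
python3 go.py 547 228 205 -90 21; python3 lk.py 19; python3 tr.py s19
```

```text
clk 13.85 slide [ 1.  -0.9 -3.6] rot [-0.3  -0.56 -0.42] f [-0.4 -0.  -2.5] w 13.0
s19 2647 lip y 55.8 z 121.1 x [502.4 592.3] plane [0.079 0.388]
```

View pics/c19.png

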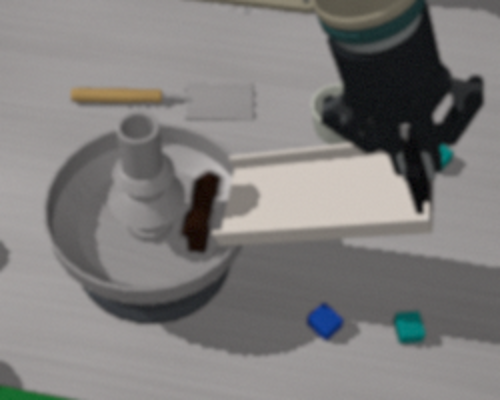

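arm_command(
  rot=[
    [0,0,0],
    [0,0,0],
    [-1,0,0],
    [-2,0,0],
    [-3,0,0],
  ],
  slide=[
    [0,0,0],
    [0,0,2],
    [0,4,8],
    [0,12,10],
    [0,20,8],
  ],
  gripper=[0,0,0,0,0],
)

```text
clock: 14.32
eef_pos: [546.6, 257.8, 234.4]
tool_rot: [3.125, 0.256, -1.58]
force: [-0.6, -0.8, -3.4]
width: 13.1
```

```bash
python3 go.py 482 369.3 220 -90 0; python3 lk.py 20
```

```text
clk 14.32 slide [-64.6 111.5 -14.4] rot [-14.66  -0.86   0.4 ] f [-0.6 -0.8 -3.4] w 13.1
```

View pics/c20.png

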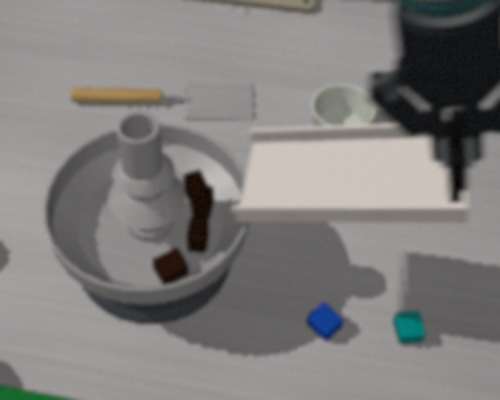

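arm_command(
  rot=[
    [-3,0,0],
    [-3,0,0],
    [-3,0,0],
    [-3,-0.4,0],
    [-2,-0.4,0],
  ],
  slide=[
    [-12,25,0],
    [-13,25,0],
    [-13,25,0],
    [-13,20,0],
    [-10,12,-10],
  ],
  gripper=[0,0,0,0,0],
)

```text
clock: 14.78
eef_pos: [488.2, 379.5, 232.5]
tool_rot: [-3.124, 0.012, -1.575]
force: [0.2, 1.6, -2.5]
width: 13.1
```

```bash
python3 go.py 482 369.3 120 -91 0
```

```text
clk 14.78 slide [  -6.2  -10.2 -112.5] rot [-0.69  1.02 -0.73] f [ 0.2  1.6 -2.5] w 13.1
```

arm_command(
  rot=[
    [-0.4,0.8,-0.5],
    [0,0,0],
    [0,0,0],
    [0,0,0],
    [0,0,0],
  ],
  slide=[
    [-6,-10,-20],
    [0,0,-35],
    [0,0,-35],
    [0,0,-25],
    [0,0,-10],
  ],
  gripper=[0,0,0,0,0],
)

```text
clock: 15.2
eef_pos: [472.2, 390.0, 107.5]
tool_rot: [-3.134, 0.021, -1.558]
force: [-0.1, -0.3, -2.7]
width: 13.2
```

arm_command(
  rot=[
    [0,0,0],
    [0,0,0],
  ],
  slide=[
    [0,0,0],
    [0,0,0],
  ],
  gripper=[0,0],
)

```text
clock: 15.37
eef_pos: [470.0, 390.5, 105.4]
tool_rot: [-3.138, 0.019, -1.556]
force: [0.7, 0.1, -2.9]
width: 13.0
```

```bash
python3 go.py 482 369.3 25.5 -91.5 0; python3 - <<'E'
from h import *
a,_=grab('scene','s21'); b,_=grab('top','t21')
cv2.imwrite('pics/c21.png',np.hstack([cv2.resize(a[120:280,270:470,::-1],(400,320)),cv2.resize(b[90:250,60:260,::-1],(400,320))]))
E
```

```text
clk 15.37 slide [ 12.  -21.2 -79.9] rot [-1.07  0.2  -2.32] f [ 0.7  0.1 -2.9] w 13.0
```

View pics/c21.png

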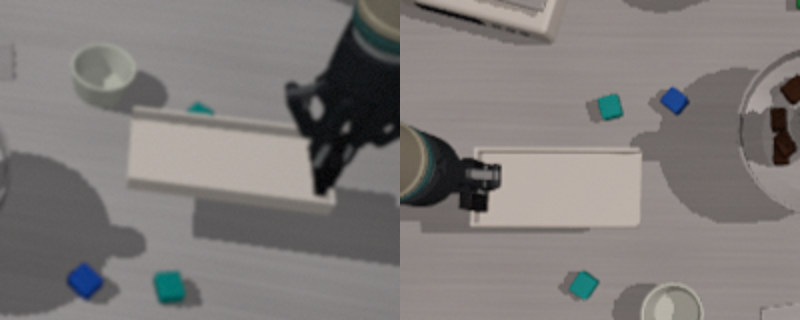

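arm_command(
  rot=[
    [-1,0.2,-2],
    [0,0,0],
    [0,0,0],
    [0,0,0],
  ],
  slide=[
    [11,-18,-15],
    [1,-3,-20],
    [0,0,-15],
    [0,0,0],
  ],
  gripper=[0,0,0,0],
)

```text
clock: 15.8
eef_pos: [490.1, 371.4, 62.7]
tool_rot: [-3.127, 0.012, -1.597]
force: [-0.2, -1.1, -3.3]
width: 12.9
```

```bash
python3 go.py 482 369.3 25.5 -91.5 0
```

```text
clk 15.8 slide [ -8.1  -2.1 -37.2] rot [-0.64  0.87 -0.01] f [-0.2 -1.1 -3.3] w 12.9
```

arm_command(
  rot=[
    [-0.5,0.7,0],
    [0,0,0],
    [0,0,0],
  ],
  slide=[
    [-7,-2,-12],
    [0,0,-10],
    [0,0,-5],
  ],
  gripper=[0,0,0],
)

```text
clock: 16.05
eef_pos: [486.5, 370.4, 38.4]
tool_rot: [-3.133, 0.007, -1.599]
force: [0.9, -0.6, -2.5]
width: 12.8
```

```bash
python3 go.py 482 369.3 25.5 -91.5 0; python3 - <<'E'
from h import *
a,_=grab('scene','s22'); b,_=grab('top','t22')
cv2.imwrite('pics/c22.png',np.hstack([cv2.resize(a[120:280,270:470,::-1],(400,320)),cv2.resize(b[90:250,60:260,::-1],(400,320))]))
E
```

```text
clk 16.05 slide [ -4.5  -1.1 -12.9] rot [-0.37  0.51  0.14] f [ 0.9 -0.6 -2.5] w 12.8
```

View pics/c22.png

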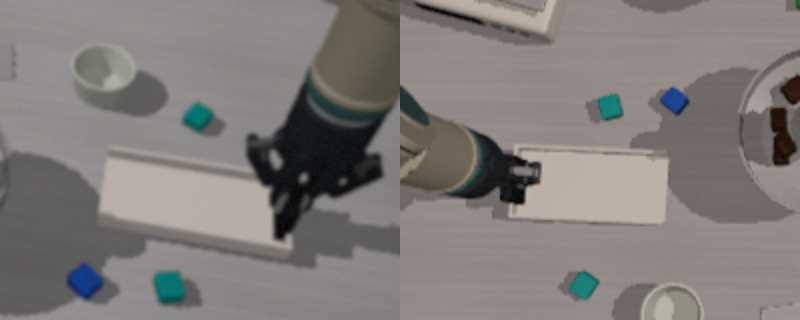

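arm_command(
  rot=[
    [-0.3,0.4,0],
    [0,0,0],
    [0,0,0],
    [0,0,0],
  ],
  slide=[
    [-2,0,-5],
    [0,0,-4],
    [0,0,-3],
    [0,0,-1],
  ],
  gripper=[0,0,0,0],
)

```text
clock: 16.48
eef_pos: [483.9, 371.6, 25.5]
tool_rot: [-3.14, 0.002, -1.598]
force: [-3.4, -2.1, 8.9]
width: 13.2
```

arm_command(
  rot=[
    [0,0,0],
  ],
  slide=[
    [0,0,-1],
  ],
  gripper=[0],
)

```text
clock: 16.57
eef_pos: [484.0, 371.6, 25.5]
tool_rot: [-3.14, 0.001, -1.598]
force: [-4.8, -3.8, 15.5]
width: 13.5
```

On the counter. Release (to a moderate opening first), then straight up.

arm_command(
  rot=[
    [0,0,0],
    [0,0,0],
    [0,0,0],
    [0,0,0],
    [0,0,0],
  ],
  slide=[
    [0,0,0],
    [0,0,0],
    [0,0,0],
    [0,0,0],
    [0,0,0],
  ],
  gripper=[25,50,70,70,70],
)

```text
clock: 16.98
eef_pos: [485.6, 372.6, 27.4]
tool_rot: [-3.137, 0.004, -1.598]
force: [0.5, -0.4, -0.3]
width: 69.8
```

arm_command(
  rot=[
    [0,0,0],
    [0,0,0],
    [0,0,0],
    [0,0,0],
    [0,0,0],
  ],
  slide=[
    [0,0,8],
    [0,0,20],
    [0,0,30],
    [0,0,35],
    [0,0,35],
  ],
  gripper=[70,70,70,70,70],
)

```text
clock: 17.4
eef_pos: [480.0, 368.1, 153.0]
tool_rot: [3.133, -0.008, -1.597]
force: [0.3, 1.1, 0.8]
width: 69.8
```

arm_command(
  rot=[
    [0,0,0],
    [0,0,0],
    [0,0,0],
    [0,0,0],
    [0,0,0],
  ],
  slide=[
    [0,10,30],
    [0,20,25],
    [0,30,15],
    [0,30,0],
    [0,15,0],
  ],
  gripper=[70,70,70,70,70],
)

```text
clock: 17.82
eef_pos: [484.8, 472.5, 241.4]
tool_rot: [-3.137, 0.001, -1.608]
force: [-0.3, 0.9, -0.8]
width: 69.9
```

```bash
python3 go.py 482 369.3 25.5 -91.5 0; python3 tw.py 23 73; python3 - <<'E'
from m import *
for n in('scene','top'):
    z=np.load(n[0]+'23.npz'); p=pts(n,z['d']); im=z['im'].astype(int)
    br=(im[...,0]<90)&(im[...,0]-im[...,2]>10)&(abs(p[...,0]-545)<120)&(abs(p[...,1]+28)<120)
    w=p[br]; print(n,len(w),'r max',np.hypot(w[:,0]-545.5,w[:,1]+27.5).max().round(),'z',np.percentile(w[:,2],[2,50,98]).round())
    q=p.reshape(-1,3); b=q[(np.hypot(q[:,0]-590.5,q[:,1]+334)<60)&(q[:,2]>20)&(q[:,2]<95)]; print('jar',circ(b,31))
    t=(im.min(-1)>150)&(abs(p[...,0]-478)<38)&(p[...,1]>190)&(p[...,1]<340)&(p[...,2]<15); w=p[t]
    print('tray floor',len(w),np.linalg.lstsq(np.c_[w[:,:2],np.ones(len(w))],w[:,2],rcond=None)[0].round(3),np.median(w[:,2]))
    bl=(im.sum(-1)<110)&(abs(p[...,0]-480)<45)&(abs(p[...,1]-367)<25)&(p[...,2]<75);print('grip top',p[bl][:,2].max())
E
```

```text
clk 17.82 slide [  -2.8 -103.2 -215.9] rot [-0.04  0.26  0.61] f [-0.3  0.9 -0.8] w 69.9
scene foot 34 (array([581.8, -15.9,  20. ]), np.float64(3.85)) 93.0 mean [572.1 -13.6  80. ]
scene low 448 (array([543.3, -27.1,  34.2]), np.float64(4.02)) 127.0 mean [563.4 -19.7 119.6]
scene mid 31 (array([545.8, -25.6,  20. ]), np.float64(0.84)) 137.0 mean [561.9 -18.6 133.5]
scene up 186 (array([546.1, -26.8,  27. ]), np.float64(1.56)) 161.0 mean [561.2 -22.1 156.9]
scene tube 557 (array([547.1, -26.2,  20. ]), np.float64(1.98)) 219.0 mean [552.1 -25.8 199.8]
top low 253 (array([547.9, -27.5,  34.7]), np.float64(2.95)) 127.0 mean [528.5 -24.  118.2]
top up 135 (array([545.9, -27.3,  26.8]), np.float64(1.6)) 161.0 mean [534.5 -26.  157.3]
top tube 106 (array([545.4, -26.4,  20. ]), np.float64(2.02)) 219.0 mean [542.2 -29.7 210.2]
scene 464 r max 81.0 z [ 72.  86. 124.]
jar (array([ 590.3, -334.2,   31. ]), np.float64(1.38))
tray floor 1800 [1.000e-03 0.000e+00 4.203e+00] 4.5509267494464325
grip top 59.811957631953874
top 371 r max 83.0 z [ 70.  91. 124.]
jar (array([ 590.7, -334.8,   31. ]), np.float64(1.25))
tray floor 1562 [ 0.000e+00 -1.000e-03  4.355e+00] 4.245161608454282
grip top 60.69372508304366
```

View pics/s23.png

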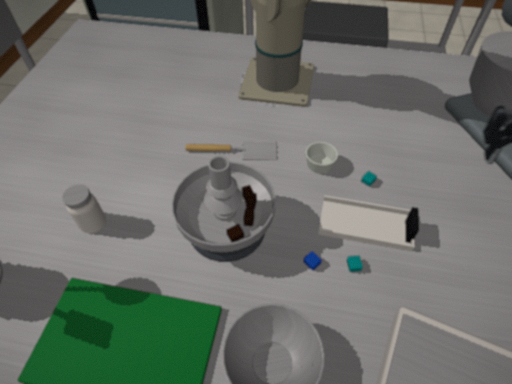

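View pics/c23.png

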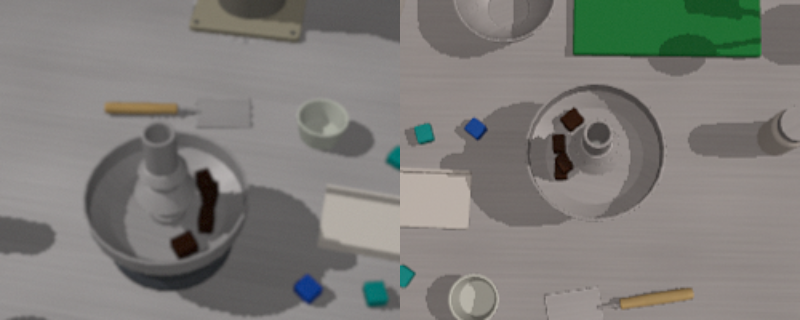

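One chunk may be resting high, with points up to z 124 mm, so I check it closely.

```bash
python3 - <<'E'
from h import *
o=[]
for n,(r0,c0) in(('scene',(155,200)),('top',(105,220))):
    z=np.load(n[0]+'23.npz'); p=pts(n,z['d']); im=z['im'].astype(int)
    h=90; c=im[r0:r0+h,c0:c0+h,::-1].astype(np.uint8); o.append(cv2.resize(c,(390,390),interpolation=cv2.INTER_CUBIC))
    br=((im[...,0]<90)&(im[...,0]-im[...,2]>10)&(abs(p[...,0]-545)<120)&(abs(p[...,1]+28)<120))
    k,l,s,_=cv2.connectedComponentsWithStats(br.astype(np.uint8))
    for i in range(1,k):
        if s[i,4]>15: print(n,s[i],p[l==i].mean(0).round(),np.percentile(p[l==i][:,2],[5,50,90,98]).round())
    w=p[br]; hi=w[w[:,2]>100]; print('hi',len(hi),hi.mean(0).round(),hi.min(0).round(),hi.max(0).round())
cv2.imwrite('pics/c24.png',np.hstack(o))
E
```

```text
scene [243 186  12  39 296] [546.  27.  99.] [ 73.  93. 122. 124.]
scene [227 225  16  16 168] [604.  10.  81.] [74. 82. 84. 85.]
hi 113 [532.  23. 117.] [515.  11. 101.] [540.  33. 125.]
top [250 127  15  15 131] [599.   8.  81.] [76. 82. 84. 85.]
top [245 144  14  28 240] [535.  24. 103.] [ 82.  94. 123. 125.]
hi 100 [522.  19. 121.] [508.   5. 101.] [536.  32. 126.]
```

View pics/c24.png

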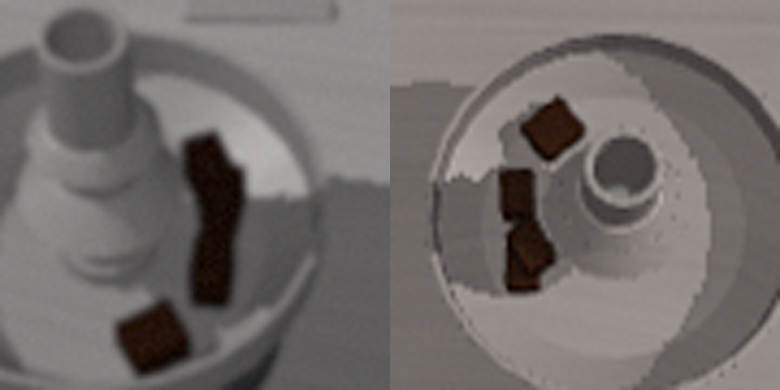

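```bash
python3 - <<'E'
from h import *
for n in('scene','top'):
    z=np.load(n[0]+'23.npz'); p=pts(n,z['d']); im=z['im'].astype(int)
    br=((im[...,0]<90)&(im[...,0]-im[...,2]>10)&(abs(p[...,0]-545)<120)&(abs(p[...,1]+28)<120))
    w=p[br]; hi=w[(w[:,2]>112)]
    A=np.c_[hi[:,:2]-hi[:,:2].mean(0),np.ones(len(hi))]; c,*_=np.linalg.lstsq(A,hi[:,2],rcond=None)
    print(n,len(hi),c.round(2),np.std(hi[:,2]-A@c).round(2),cv2.minAreaRect(hi[:,:2].astype(np.float32)))
    print(np.histogram(w[:,2],bins=np.arange(66,130,4)))
    md=w[(w[:,2]>86)&(w[:,2]<100)]; print(cv2.minAreaRect(md[:,:2].astype(np.float32)),md[:,:2].mean(0))
E
```

```text
scene 88 [ -0.26  -0.13 120.6 ] 2.77 ((528.466796875, 19.776620864868164), (22.19770050048828, 16.614980697631836), 40.22120666503906)
(array([ 5, 22, 24, 84, 97, 16, 88,  8, 11, 10,  6, 11, 13, 31, 38]), array([ 66,  70,  74,  78,  82,  86,  90,  94,  98, 102, 106, 110, 114,
       118, 122, 126]))
((544.0355834960938, 27.633533477783203), (61.74400329589844, 16.133392333984375), 5.954474449157715) [555.52477602  29.90848096]
top 94 [ 3.0000e-02 -1.0000e-02  1.2201e+02] 1.71 ((523.0101318359375, 19.2738094329834), (27.014089584350586, 19.60171127319336), 33.12846374511719)
(array([ 3,  4,  7, 57, 70, 15, 98, 11,  3,  2,  0,  2,  2, 40, 52]), array([ 66,  70,  74,  78,  82,  86,  90,  94,  98, 102, 106, 110, 114,
       118, 122, 126]))
((553.9716186523438, 26.116886138916016), (23.727378845214844, 99.02748107910156), 89.40145874023438) [545.26898864  27.30822947]
```

The upper chunk stands flat on another one. Its top face is level at 122 mm, so its centre is near 107 mm, under the 115 mm limit, and it has not moved in the pictures since the pour. I hand the job in.

```bash
python3 -c "
from h import *
print(ctrl.finish_job())"
```

```text
the job is handed in; nothing more can be done
None
```

The job is done and handed in at about 18 s of the 67 s allowed; the system reports no verdict.

- **Tower:** I lowered it in small steps onto the hub while still gripped, and contact came at the expected height. The last look had its axis within about 2 mm of the post and its top at 219 mm (218 mm expected).
- **Chunks:** The tray was tipped to about 21° over the basin and all four slid in. Every chunk point lies within 83 mm of the basin's middle.
- **Tray:** The empty tray is back flat on the counter. Its floor measures level at about 4 mm, and the gripper has let go and moved clear.
- **Jar:** It has not moved, to within the measurement.

**One oddity:** one chunk came to rest standing on top of another. Points up to about 124 mm showed up, so I checked: its top face is level at about 122 mm, which puts its centre near 107 mm, under the 115 mm limit. It looked unchanged from just after the pour until I handed in.

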